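Close the sliding door of the wood-type case

TASK

Printing with the wooden type is done for today: slide the door of the long type case along its track until it is fully shut against the end of the frame, then let go. Leave the small box's sliding door as far open as it is, and do not push the ink tin about or tip it over.

Things in the scene. Friction and masses are not known exactly. Their poses are not given: they have to be found in the camera images.
- long_door (a joint): Opening in m of the sliding door of the long wooden type case (320 x 220 x 76 mm high, fixed, at any angle; dark type blocks show in its bay): 0 = shut, 0.136 = wide open; starts part open. Moves at 3 to 5 N and stays where left. Door: plywood, 160 along the track x 198 x 10 mm, lying flat, its top 64 mm above the table; the case's walls stand 12 mm higher.
- long_pull (a point): Centre of the long door's pull, which moves with it: a straight wooden bar on the door, 22 mm thick along the track, 70 long across it, 30 high. This point is 79 mm above the table, the bar's top 94. Its x axis is level and points the way the door closes (shut, the point is 46 mm short of the end wall), y runs along the bar, z up. At least 75 mm of flat door lies behind the bar (-x).
- small_pull (a point): Centre of the round pull (24 mm diameter, 30 high, this point 67 mm above the table) on the sliding door of the small wooden box, a bystander: 200 x 170 x 64 mm high, fixed at any angle, built like the long case, with metal spacers in its open bay. Its x axis points the way that door closes; this door must stay as it is.
- tin_center (a point): Centre of the ink tin, a bystander: a round loose grey metal tin, 88 mm diameter, 84 mm high, 0.7 kg, standing upright, this point 42 mm above the table.

How it is judged (in metres and radians):
At the end, for the whole second after the job is handed in: The long case's door is shut to within 12 mm and at rest; the small box's door is within 15 mm of where it began; the ink tin stands upright within 30 mm of where it began (value of joint long_door below 0.012 m and velocity of joint long_door between -0.01 and 0.01 m/s and distance of small_pull from where it was at the start of the episode below 0.015 m and distance of tin_center from where it was at the start of the episode below 0.03 m and angle between tin_center's own z axis and vertical below 0.2 rad); the robot touches nothing.
It fails at once if the small box's door is moved by more than 15 mm (distance of small_pull from where it was at the start of the episode above 0.015 m).
It fails at once if the ink tin is pushed more than 30 mm or tipped (distance of tin_center from where it was at the start of the episode above 0.03 m or angle between tin_center's own z axis and vertical above 0.35 rad).
It also fails if it takes over 32 s, if anything falls off the work surface, if the arm or the gripper's body presses on something with over 40 N, if the wrist force passes 120 N, or if a joint passes its speed limit or range.

ROBOT

A 6-joint arm with a two-finger parallel gripper is mounted at the origin on the work surface. World frame = base frame: x ahead of the robot, y to its left, z up, the work surface at z = 0. Lengths are in mm, angles in rad, forces in N, time in s.
With the tool pointing down it reaches from about 275 to 1000 mm from the base axis. Payload 8.4 kg.
Tool frame: the origin (TCP) lies on the centre line of the jaws, within the pads' length; the fingertips stand r.tip_reach ahead of it and the grasp point (between the pads) lies 3 mm ahead of it (r.tip_reach is the distance from the TCP to the fingertips, in mm); z points along the fingers, y is the direction in which the jaws open and shut (so a half turn about z gives the same grasp; the last joint's range is limited). The gripper opens to 85 mm and grips with 20 to 120 N. Pads are 22 mm wide; open, the fingers measure 114 mm over their backs; the gripper's body (76 mm by 85 mm) begins 54 mm behind the grasp point. The pads swing forward as they close: fully open they stand 13 mm farther back than shut.
Start: joints at [1.224, 0.353, 1.633, -0, 1.155, -0.002], TCP at [211.254, 588.218, 253.281] pointing down, gripper open.
Joint ranges: [-2.63, 2.63], [-0.92, 2.1], [0.06, 2.66], [-1.3, 4.44], [0, 2.69], [-3.02, 3.02]. Speed limits (rad/s): [2.22, 2.22, 2.79, 3.14, 3.14, 3.14].

INTERFACE

Orientations are given as [roll, pitch, yaw] about the fixed x, y, z axes, in that order (R = Rz(yaw) Ry(pitch) Rx(roll)).
In Python, from rig import sense, optics, r, nets gives the robot as it stands. The module is installed in compiled form; this text tells all that it offers.
- The arm moves only by the tool carry_out, never from a script. Its argument "increments" is a list that holds one entry, the list of rows, each a list of 6 numbers: the shift along the tool's x, y, z normalised to -1 to 1, where 1 is 40 cm, then the turn, a rotation vector about the tool's x, y, z normalised to -1 to 1, where 1 is 60 degrees. A call has 1 to 5 rows; each row is the pose to reach, as a shift and turn from the pose commanded when the call began, along the tool's axes at that moment; what a row does not reach only later rows make up. A row lasts 1/12 s, in which the tool goes at most 41.7 mm and 7.16 degrees, less where a joint would pass 70% of its speed; a pose out of reach is approached as far as the arm can. A call with a number of a shift or a turn outside -1 to 1 is refused whole. A call with a gripper value outside its range is refused whole. "hand" is the closure, from 0 (fully open) to 1 (shut), set as the call begins (left out, the last holds). The fingers move at their own pace and stop on an object; "squeeze" is the grip in N (left out, the last holds). Time passes only in rows, so rows that repeat a pose let the fingers close. It gives the time, the measured TCP pose, the force and the opening at its end, in the units of the state.
- sense(): the state, without advancing time (a new reading comes with each control period).
- optics.grab_frame(name): name is "scene" or "side" or "wrist"; returns a dict with "img" (400x640x3 uint8, red, green, blue), "range_z" (400x640 float32, mm along the optical axis (not along the pixel's ray), 0 where there is no reading), "fov_y" (degrees; the focal length in pixels is half the picture's height over the tangent of half this angle, whatever the lens; pixels are square), "cx", "cy" (the principal point, pixels), "R" (3x3) and "t" (3): a world point X has camera coordinates R X + t. Camera axes: x right, y down, z forward; pixel columns grow to the right and rows downward; lengths in mm; the calibration is good to about 2 mm. A picture is of the moment at which its call begins.
- r.sign_off(): hands the job in, once; it reports no verdict.
Trained networks look in the newest picture that a camera, given by its name, has taken for a name from the list of things; names that differ only in an ending like _2 or _b are one class to them, and where a whole thing is asked for, a point or a joint stands for the part that bears it (a point fixed in the world has none). Each returns a list of dicts, best first, with "confidence" (0 to 1); they miss things now and then, are a little off and sometimes report something else, mostly with a low value. They report only what shows in the picture. A call takes as long as a camera call.
- nets.trace(target, camera): "mask" (400x640 bool, what is visible of it).
- nets.tip_of(target, camera): "point" ([x, y, z] in mm, in world coordinates, good to about 4 mm: a listed point, or the origin of a listed thing).
The state is a dict: "clock": time; "qpos": joint angles; "qvel": joint speeds; "joint_efforts": joint torques, N m; "eef_pos": TCP position; "tcp_rot": TCP orientation; "contact_force": force on the tool from outside, world axes, zero at the start; "wrist_torque": the same for the moment, N m; "opening": opening from 0.0 (shut) to 1.0 (fully open).
Only numpy, scipy, OpenCV 4.12 (cv2) and the standard library are available. Lean on these libraries where they do the work, as an engineer would, in place of code of your own. Each camera call takes 0.05 s, during which the arm holds its last target.

## Working session

There is one attempt and no reset: what is moved stays moved. The work goes in short steps, Python scripts to look and compute and a tool call to move; the robot and the scene stay as the last step left them, time stands still between calls to the robot, and variables do not carry over. Pictures are saved under pics/ and viewed, and the job is handed in when it is done.

Besides the shell and the picture viewer there is one more tool, called as name([rows], argument=value, ...), one row to a line, values as JSON. carry_out: Moves the arm, as the interface text tells. Its arguments: {"type":"object","properties":{"increments":{"type":"array","items":{"type":"array","items":{"type":"array","items":{"type":"number","minimum":-1,"maximum":1}}}},"hand":{"type":"number"},"squeeze":{"type":"number"}},"required":["increments"]}

```bash
mkdir -p pics
python3 - <<'E'
from rig import sense, optics, r, nets
import cv2, numpy as np
print(sense(), r.tip_reach)
for c in ("scene","side"):
    f=optics.grab_frame(c); cv2.imwrite(f"pics/{c}0.png",f["img"][:,:,::-1])
    for n in ("long_pull","small_pull","tin_center"):
        print(c,n,[(d["confidence"],np.round(d["point"],1)) for d in nets.tip_of(n,c)])
E
```

```text
{'clock': 0.0, 'qpos': array([ 1.22358919e+00,  3.53607629e-01,  1.63417675e+00,  1.32971463e-07,
        1.15521170e+00, -2.40778213e-03]), 'qvel': array([ 6.60250878e-04, -9.48203826e-04, -5.16503304e-04, -5.82764852e-05,
        2.93906585e-03, -1.10422819e-03]), 'joint_efforts': array([-8.92466360e-04, -6.05255055e+01, -3.42069376e+01, -4.95317988e-05,
        9.25761822e-03, -8.30492240e-06]), 'eef_pos': array([211.09877992, 587.76892996, 252.56873969]), 'tcp_rot': array([-3.14018923e+00, -3.50073181e-06,  2.79679324e+00]), 'contact_force': array([-0.24590187, -0.39728503, -0.28806666]), 'wrist_torque': array([-0.01221814, -0.01299941, -0.04006251]), 'opening': 1.0008163269985635} 22.0
scene long_pull [(0.82, array([536.6, 258.2,  86. ]))]
scene small_pull [(0.8, array([ 524.3, -246.5,   67.9]))]
scene tin_center [(0.91, array([759.3,  28.2,  40.4]))]
side long_pull [(0.64, array([539. , 255. ,  81.4]))]
side small_pull [(0.89, array([ 521.2, -248. ,   68.4]))]
side tin_center [(0.8, array([757.6,  23.3,  44.8]))]
```

View pics/scene0.png

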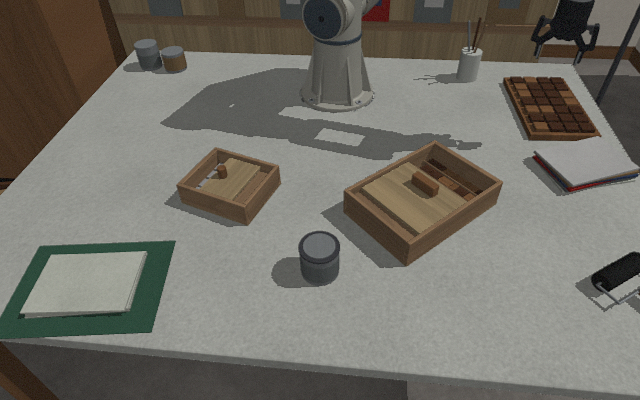

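View pics/side0.png

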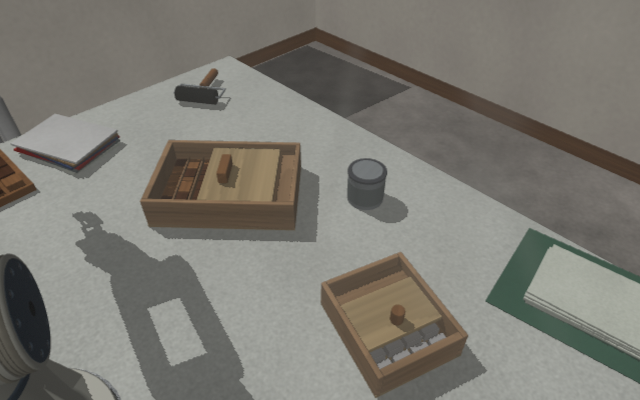

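```bash
cat > h.py <<'E'
import numpy as np, cv2
def cloud(f):
    z=f["range_z"]; h,w=z.shape; F=h/2/np.tan(np.radians(f["fov_y"])/2)
    v,u=np.mgrid[:h,:w]
    P=np.stack([(u-f["cx"])/F*z,(v-f["cy"])/F*z,z],-1)
    W=(P-f["t"])@f["R"]; W[z<=0]=np.nan; return W
E
python3 - <<'E'
from rig import sense, optics, r, nets
from h import *
for c in ("scene","side"):
    f=optics.grab_frame(c); W=cloud(f)
    for n in ("long_pull","long_door"):
        for d in nets.trace(n,c):
            m=d["mask"]; print(c,n,d["confidence"],m.sum())
            p=W[m]; p=p[np.isfinite(p).all(1)]
            for lo,hi in ((56,70),(88,100)):
                q=p[(p[:,2]>lo)&(p[:,2]<hi)]
                if len(q)>20:
                    rc=cv2.minAreaRect(q[:,:2].astype(np.float32)); print(lo,hi,len(q),q.mean(0).round(1),rc)
    # case walls top
    g=W.reshape(-1,3); g=g[np.isfinite(g).all(1)]
    q=g[(abs(g[:,2]-76)<5)&(np.hypot(g[:,0]-540,g[:,1]-255)<260)&(g[:,1]>0)]
    print("wall",len(q),cv2.minAreaRect(q[:,:2].astype(np.float32)))
    im=np.zeros((600,600,3),np.uint8)
    for x,y,z in g:
        i,j=int((900-x)),int((600-y))
        if 0<=i<600 and 0<=j<600: im[i,j]=(255,255,255) if z>85 else (0,0,255) if z>71 else (0,255,0) if z>55 else (120,60,0) if z>15 else (40,40,40)
    cv2.imwrite(f"pics/top_{c}.png",im)
E
```

```text
scene long_pull 0.83 3907
56 70 3485 [574.5 226.4  65.4] ((560.4190063476562, 229.3905029296875), (198.2598876953125, 163.84976196289062), 43.596923828125)
88 100 233 [543.5 256.4  94.3] ((539.6593017578125, 257.3457946777344), (71.10331726074219, 26.17804527282715), 43.57307052612305)
scene long_door 0.9 3855
56 70 3440 [574.9 226.6  65.4] ((560.5785522460938, 229.54248046875), (197.81918334960938, 163.84976196289062), 43.596927642822266)
88 100 233 [543.5 256.4  94.3] ((539.6593017578125, 257.3457946777344), (71.10331726074219, 26.17804527282715), 43.57307052612305)
wall 1864 ((540.5663452148438, 255.30191040039062), (223.59930419921875, 325.0151062011719), 43.863433837890625)
side long_pull 0.63 3814
56 70 3430 [565.8 227.7  65.2] ((568.8378295898438, 237.37826538085938), (192.78207397460938, 160.541259765625), 43.73299789428711)
88 100 228 [538.2 253.3  94.2] ((539.7037963867188, 256.0453186035156), (71.25924682617188, 22.622108459472656), 44.6229362487793)
side long_door 0.89 3812
56 70 3431 [565.7 227.8  65.2] ((569.0496826171875, 237.65274047851562), (193.4719696044922, 160.62913513183594), 43.738616943359375)
88 100 228 [538.2 253.3  94.2] ((539.7037963867188, 256.0453186035156), (71.25924682617188, 22.622108459472656), 44.6229362487793)
wall 2058 ((541.6778564453125, 255.6671600341797), (225.678955078125, 320.5158996582031), 43.789466857910156)
```

The scene view shows the long door's pull at about (425,183) with the bay to its upper right. The side view shows it at (225,168). So closing runs toward (-x,+y), a heading of about 133.8°, with about 100 mm to go. I'll push from behind the bar with the fingers shut.

```bash
cat >> h.py <<'E'
def plan(tx,ty,tz,yawdeg=133.8):
    from rig import sense
    from scipy.spatial.transform import Rotation as Ro
    s=sense(); R=Ro.from_euler("xyz",s["tcp_rot"])
    d=R.inv().apply(np.array([tx,ty,tz])-s["eef_pos"])
    rv=(R.inv()*Ro.from_euler("xyz",[np.pi,0,np.radians(yawdeg)])).as_rotvec(degrees=True)
    print("dist",np.linalg.norm(d),"norm shift",(d/400).round(4),"norm turn",(rv/60).round(4),"force",s["contact_force"].round(1),s["eef_pos"].round(1),s["clock"])
E
python3 -c "
from h import *; plan(571,224,200)"
```

```text
dist 514.7008191074295 norm shift [-1.1542 -0.553   0.1332] norm turn [ 0.     -0.      0.4408] force [ 0.3  0.6 -0.5] [211.3 588.2 253.3] 0.7
```

carry_out([
  [[-0.0866, -0.0415, 0.01, 0, 0, 0.088], [-0.1732, -0.083, 0.02, 0, 0, 0.176], [-0.2598, -0.1245, 0.03, 0, 0, 0.264], [-0.3464, -0.166, 0.04, 0, 0, 0.352], [-0.433, -0.2075, 0.05, 0, 0, 0.441]],
], hand=1, squeeze=40)

```text
clock: 1.12
eef_pos: [347.1, 450.3, 233.3]
tcp_rot: [3.141, 0.0, 2.331]
contact_force: [1.0, 0.2, 0.2]
opening: 0.301
```

```bash
python3 -c "
from h import *; plan(571,224,200)"
```

```text
dist 320.0399659828813 norm shift [-0.7956  0.0158  0.0832] norm turn [ 0.0004  0.     -0.0041] force [1.  0.2 0.2] [347.1 450.3 233.3] 1.1167
```

carry_out([
  [[-0.095, 0.002, 0.01, 0, 0, 0], [-0.19, 0.004, 0.02, 0, 0, 0], [-0.285, 0.006, 0.03, 0, 0, 0], [-0.38, 0.008, 0.04, 0, 0, 0], [-0.475, 0.01, 0.05, 0, 0, 0]],
])

```text
clock: 1.53
eef_pos: [481.7, 315.7, 213.3]
tcp_rot: [3.141, 0.0, 2.335]
contact_force: [-0.3, 1.5, 0.3]
opening: -0.001
```

```bash
python3 -c "
from h import *; plan(571,224,170)"
```

```text
dist 135.07582851636457 norm shift [-0.3198  0.0025  0.1083] norm turn [ 0.0004  0.0001 -0.0003] force [-0.3  1.5  0.3] [481.7 315.7 213.3] 1.5333
```

carry_out([
  [[-0.095, 0, 0.03, 0, 0, 0], [-0.19, 0.001, 0.06, 0, 0, 0], [-0.285, 0.002, 0.09, 0, 0, 0], [-0.31, 0.002, 0.108, 0, 0, 0], [-0.31, 0.002, 0.108, 0, 0, 0]],
])

```text
clock: 1.95
eef_pos: [567.9, 225.7, 168.3]
tcp_rot: [-3.139, -0.0, 2.332]
contact_force: [-1.0, 0.3, 0.7]
opening: 0.001
```

```bash
python3 -c "
from h import *; plan(571,224,94)
from rig import optics
for c in ('scene','wrist'):
    f=optics.grab_frame(c); cv2.imwrite(f'pics/{c}1.png',f['img'][:,:,::-1])
"
```

```text
dist 74.39934761147572 norm shift [-0.0084  0.0032  0.1858] norm turn [-0.002  -0.0004 -0.0035] force [-1.   0.3  0.7] [567.9 225.7 168.3] 1.95
```

View pics/wrist1.png

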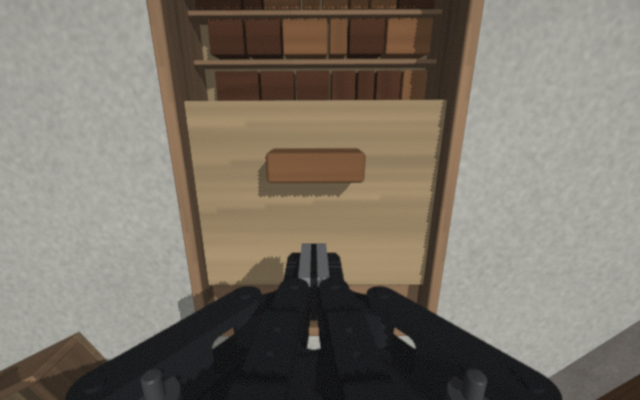

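View pics/scene1.png

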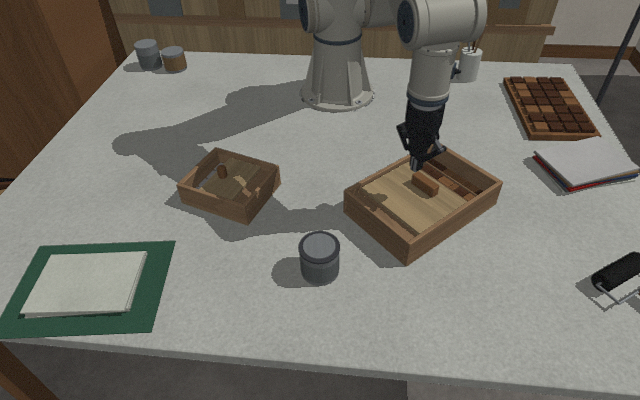

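The wrist view shows the shut fingertips at about (315,247), centred behind the bar at (315,166), with the flat door below. I'll lower the tool.

carry_out([
  [[-0.004, 0.002, 0.06, 0, 0, 0], [-0.008, 0.003, 0.11, 0, 0, 0], [-0.008, 0.003, 0.15, 0, 0, 0], [-0.008, 0.003, 0.18, 0, 0, 0], [-0.008, 0.003, 0.18, 0, 0, 0]],
])

```text
clock: 2.47
eef_pos: [568.0, 227.5, 96.3]
tcp_rot: [-3.139, -0.001, 2.336]
contact_force: [-1.1, 0.7, 0.3]
opening: 0.001
```

```bash
python3 -c "
from h import *; plan(571-.692*120,224+.722*120,94)
from rig import optics
for c in ('side','wrist'):
    f=optics.grab_frame(c); cv2.imwrite(f'pics/{c}2.png',f['img'][:,:,::-1])
"
```

```text
dist 115.4780190022571 norm shift [ 2.886e-01 -2.000e-04  6.300e-03] norm turn [-0.0028 -0.0013  0.0012] force [-1.1  0.7  0.3] [568.  227.5  96.3] 2.4667
```

View pics/wrist2.png

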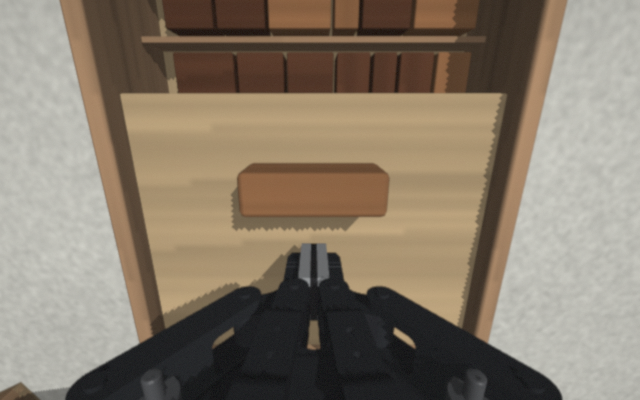

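View pics/side2.png

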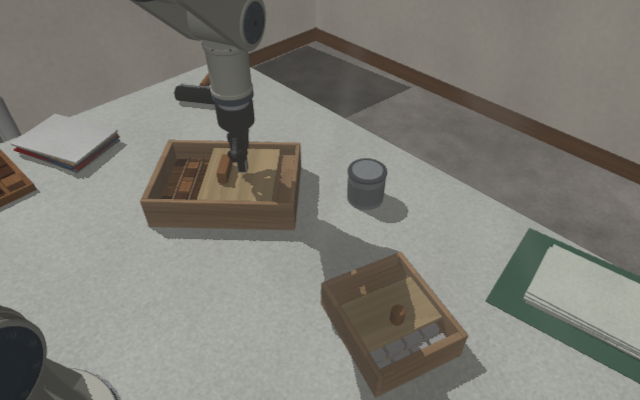

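Both views show the fingertips down on the door side of the bar, with a small gap. I'll push slowly.

carry_out([
  [[0.02, 0, 0, 0, 0, 0], [0.04, 0, 0, 0, 0, 0], [0.06, 0, 0, 0, 0, 0], [0.08, 0, 0, 0, 0, 0], [0.1, 0, 0, 0, 0, 0]],
])

```text
clock: 2.98
eef_pos: [542.4, 256.3, 99.0]
tcp_rot: [3.14, 0.001, 2.335]
contact_force: [2.2, -2.7, 2.9]
opening: 0.001
```

carry_out([
  [[0.02, 0, 0, 0, 0, 0], [0.04, 0, 0, 0, 0, 0], [0.06, 0, 0, 0, 0, 0], [0.08, 0, 0, 0, 0, 0], [0.1, 0, 0, 0, 0, 0]],
])

```text
clock: 3.4
eef_pos: [514.3, 285.1, 98.2]
tcp_rot: [3.141, 0.0, 2.335]
contact_force: [3.0, -1.6, 2.8]
opening: -0.004
```

```bash
python3 -c "
from h import *; plan(571-.692*120,224+.722*120,96)
from rig import optics
for c in ('side','wrist'):
    f=optics.grab_frame(c); cv2.imwrite(f'pics/{c}3.png',f['img'][:,:,::-1])
"
```

```text
dist 36.707659681939695 norm shift [ 0.0915 -0.0034  0.0054] norm turn [ 0.0004  0.0001 -0.0002] force [ 3.  -1.6  2.8] [514.3 285.1  98.2] 3.4
```

View pics/wrist3.png

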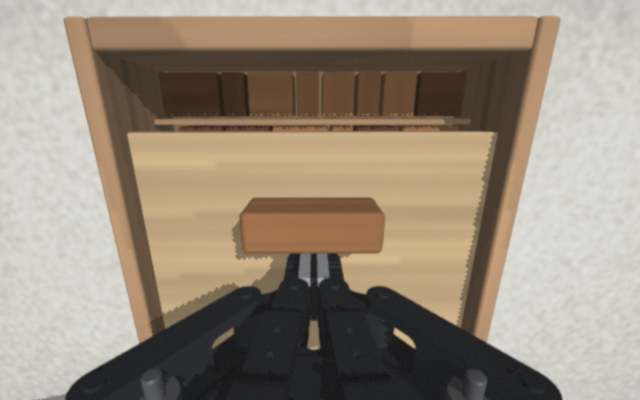

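The wrist view shows the fingers against the bar at (312,253) and the door moving toward the end wall. I'll carry on more slowly.

carry_out([
  [[0.016, -0.001, 0.001, 0, 0, 0], [0.032, -0.001, 0.002, 0, 0, 0], [0.046, -0.002, 0.003, 0, 0, 0], [0.058, -0.002, 0.004, 0, 0, 0], [0.07, -0.003, 0.005, 0, 0, 0]],
])

```text
clock: 3.92
eef_pos: [494.2, 304.2, 96.1]
tcp_rot: [3.141, 0.0, 2.335]
contact_force: [3.6, -2.6, 2.3]
opening: 0.007
```

carry_out([
  [[0.003, 0, 0, 0, 0, 0], [0.006, 0, 0, 0, 0, 0], [0.009, 0, 0, 0, 0, 0], [0.012, 0, 0, 0, 0, 0], [0.015, 0, 0, 0, 0, 0]],
])

```text
clock: 4.33
eef_pos: [490.3, 308.1, 96.0]
tcp_rot: [-3.142, 0.0, 2.335]
contact_force: [2.9, -1.1, -0.3]
opening: 0.001
```

```bash
python3 -c "
from h import *; plan(571-.692*120,224+.722*120,96)
from rig import optics
for c in ('side','wrist'):
    f=optics.grab_frame(c); cv2.imwrite(f'pics/{c}4.png',f['img'][:,:,::-1])
"
```

```text
dist 3.413539535178929 norm shift [ 0.0085  0.0002 -0.    ] norm turn [-0.0001  0.     -0.0005] force [ 2.9 -1.1 -0.3] [490.3 308.1  96. ] 4.3333
```

View pics/wrist4.png

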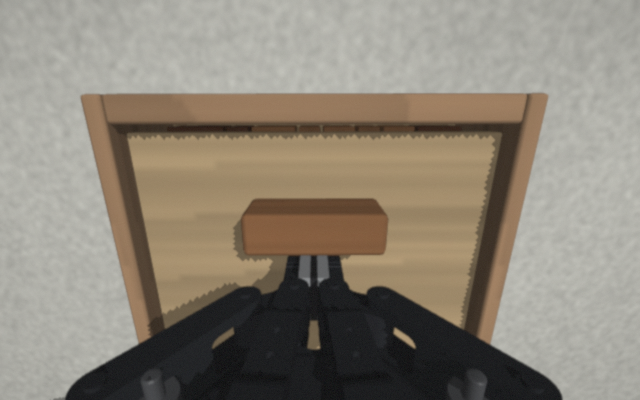

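A thin strip of the bay still shows at row 128, so I'll keep inching until the end wall pushes back.

carry_out([
  [[0.004, 0, 0, 0, 0, 0], [0.008, 0, 0, 0, 0, 0], [0.012, 0, 0, 0, 0, 0], [0.016, 0, 0, 0, 0, 0], [0.016, 0, 0, 0, 0, 0]],
])

```text
clock: 4.85
eef_pos: [486.8, 311.7, 96.0]
tcp_rot: [3.142, 0.003, 2.336]
contact_force: [10.5, -9.2, -2.8]
opening: 0.003
```

carry_out([
  [[0.003, 0, 0, 0, 0, 0], [0.006, 0, 0, 0, 0, 0], [0.009, 0, 0, 0, 0, 0], [0.009, 0, 0, 0, 0, 0]],
])

```text
clock: 5.18
eef_pos: [486.7, 312.0, 96.1]
tcp_rot: [3.141, 0.008, 2.338]
contact_force: [22.5, -25.8, -5.5]
opening: -0.0
```

The force rose to 34 N and the tool stopped moving, so the door is at its stop. I'll back off along the track, then raise.

carry_out([
  [[-0.02, 0, 0, 0, 0, 0], [-0.04, 0, 0, 0, 0, 0], [-0.07, 0, 0, 0, 0, 0], [-0.09, 0, 0, 0, 0, 0], [-0.09, 0, 0, 0, 0, 0]],
])

```text
clock: 5.6
eef_pos: [509.2, 288.5, 96.1]
tcp_rot: [3.141, 0.0, 2.334]
contact_force: [-0.1, 0.1, -0.4]
opening: 0.001
```

carry_out([
  [[0, 0, -0.06, 0, 0, 0], [0, 0, -0.13, 0, 0, 0], [0, 0, -0.2, 0, 0, 0], [0, 0, -0.27, 0, 0, 0], [0, 0, -0.27, 0, 0, 0]],
])

```text
clock: 6.02
eef_pos: [510.5, 291.1, 209.6]
tcp_rot: [3.134, 0.002, 2.335]
contact_force: [0.9, 0.5, 0.0]
opening: -0.004
```

Run:
```python
from h import *
from rig import optics, nets, sense
s=sense(); print(s["clock"],s["eef_pos"],s["contact_force"])
for c in ('scene','side','wrist'):
    f=optics.grab_frame(c); cv2.imwrite(f'pics/{c}5.png',f['img'][:,:,::-1])
    for n in ("long_pull","small_pull","tin_center"):
        print(c,n,[(d["confidence"],np.round(d["point"],1)) for d in nets.tip_of(n,c)])
```

```text
6.0167 [510.49778723 291.06488331 209.61532559] [0.89832557 0.48587244 0.00595866]
scene long_pull [(0.97, array([470.6, 329.6,  83.1]))]
scene small_pull [(0.71, array([469.7, 329. ,  84.3]))]
scene tin_center [(0.85, array([759.2,  26.4,  42.6]))]
side long_pull [(0.82, array([471.6, 326.5,  82.4]))]
side small_pull [(0.83, array([ 524.9, -250.9,   68. ]))]
side tin_center [(0.81, array([757. ,  27. ,  42.6]))]
wrist long_pull [(0.62, array([473.7, 329.1,  80.8]))]
wrist small_pull []
wrist tin_center []
```

View pics/wrist5.png

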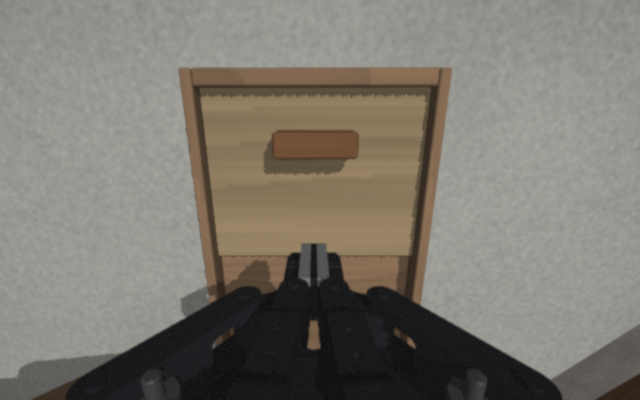

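View pics/side5.png

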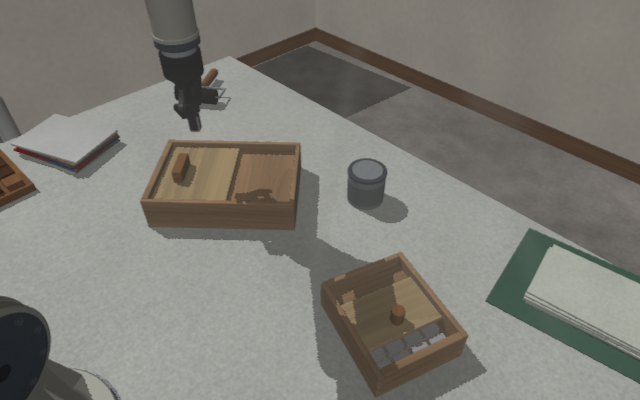

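The wrist view shows the door's leading edge (row 95) against the end wall with no bay visible. In the side view the tin and the small box are where they were. Handing in.

```bash
python3 -c "
from rig import r; print(r.sign_off())"
```

```text
the job is handed in; nothing more can be done
None
```

The long case's door is shut against its end stop, and I handed the job in at about 6 s of the 32 s allowed. I pushed the pull from behind with the fingers shut, backed off and raised the tool clear.

- **Door:** It travelled about 100 mm. At the end the tool stopped moving while the force rose to about 34 N. After that the wrist view showed no bay. The pull measures about 100 mm from the case centre, and I expected about 103 mm from an assumed wall thickness, so it agrees within the error.
- **Ink tin:** Its measured position changed by less than 4 mm in each camera view, which is within the error of the measurement.
- **Small box:** The side camera puts its pull within 5 mm of the start, about the error of the measurement.
- **Disagreement:** In the last scene picture the network reported the small pull at the long pull's position. I took this as a false detection, because the side view shows the small pull in place.
- **Contact:** At the end the gripper touched nothing, about 210 mm above the table, with about 1 N on the sensor.

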